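# Hold the spares box's sprung lock open with its key

## Robot

A 6-joint arm with a two-finger parallel gripper is mounted at the origin on a cart in front of the work surface, level with it; the furniture and walls round the work are solid. World frame = base frame: x ahead of the robot, y to its left, z up, the work surface at z = 0. Lengths are in mm, angles in rad, forces in N, time in s.
With the tool pointing down it reaches from about 275 to 1000 mm from the base axis. Payload 8.4 kg.
Tool frame: the origin (TCP) lies at the very end of the fingers, on their centre line; the grasp point (between the pads) lies 19 mm behind it; z points along the fingers, y is the line along which they close (so a half turn about z gives the same grasp; the last joint's range is limited). The gripper opens to 85 mm and grips with 20 to 120 N. Pads are 22 mm wide; open, the fingers measure 114 mm over their backs; the gripper's body (76 mm by 85 mm) begins 54 mm behind the grasp point. The pads swing forward as they close: fully open they stand 13 mm farther back than shut.
Start: joints at [-1.336, 0.353, 1.633, -0, 1.155, -0.002], TCP at [146.619, -607.561, 231.281] pointing down, gripper open.
Joint ranges: [-2.63, 2.63], [-0.92, 2.1], [0.06, 2.66], [-1.3, 4.44], [0, 2.69], [-3.02, 3.02]. Speed limits (rad/s): [2.22, 2.22, 2.79, 3.14, 3.14, 3.14].

## Interface

Orientations are given as [roll, pitch, yaw] about the fixed x, y, z axes, in that order (R = Rz(yaw) Ry(pitch) Rx(roll)).
In Python, from rig import sensors, grab_frame, camera_params, order gives the robot as it stands. The module is installed in compiled form; this text tells all that it offers.
- The arm moves only by the tool move_arm, never from a script. Its argument "motion" is a list of rows, each a list of 7 numbers: the turn, a rotation vector about the tool's x, y, z in parts of the range, where 1.0 means 90 degrees, then the shift along the tool's x, y, z in parts of the range, where 1.0 means 600 mm, then the finger opening in m, from 0 to 0.0854. A call has 1 to 8 rows; each row is the pose to reach, as a shift and turn from the pose commanded when the call began, along the tool's axes at that moment; what a row does not reach only later rows make up. A row lasts 1/8 s, in which the tool goes at most 62.5 mm and 10.7 degrees, less where a joint would pass 70% of its speed; a pose out of reach is approached as far as the arm can. A call with a gripper value outside its range is refused whole. The fingers move at their own pace and stop on an object; "grip_force" is the grip in N (left out, the last holds). Time passes only in rows, so rows that repeat a pose let the fingers close. It gives the time, the measured TCP pose, the force, the opening and the grip force at its end, in the units of the state.
- sensors.sense(): the state, without advancing time (a new reading comes with each control period).
- grab_frame(name): name is "side" or "top"; returns (picture, depth): 420x560x3 uint8, red, green, blue; 420x560 float32, mm along the optical axis (not along the pixel's ray), 0 where there is no reading.
- camera_params(name): a dict with "camera_matrix" (3x3 intrinsics, pixels), "world_from_camera" (4x4, takes a point from camera to world coordinates). Camera axes: x right, y down, z forward; pixel columns grow to the right and rows downward; lengths in mm; the calibration is good to about 2 mm. A picture is of the moment at which its call begins. camera_params takes no time and is no camera call.
- order.sign_off(): hands the job in; it is judged then, once.
The state is a dict: "clock": time; "qpos": joint angles; "qvel": joint speeds; "joint_efforts": joint torques, N m; "eef_pos": TCP position; "tcp_rot": TCP orientation; "contact_force": force on the tool from outside, world axes, zero at the start; "wrist_torque": the same for the moment, N m; "opening": opening from 0.0 (shut) to 1.0 (fully open); "grasp_force": force on a finger pad.
Only numpy, scipy, OpenCV 4.12 (cv2) and the standard library are available. Lean on these libraries where they do the work, as an engineer would, in place of code of your own. Each camera call takes 0.05 s, during which the arm holds its last target. There are 200 camera calls.

## Task

Take the key with the square-cornered bow out of the key stand, push it fully home into the lock on top of the steel spares box (its pins are sticky: if it stops part way, wiggle it gently and keep pushing), and only then turn it a quarter turn clockwise, so that the bolt draws out of its keeper. The lock springs back by itself, so finish while still gripping the key and holding it turned, fully in; leave the round key in the stand and do not disturb the tin and the solder spool.

Things in the scene. Friction and masses are not known exactly. Their poses are not given: they have to be found in the camera images.
- square_key: Key to use: plain steel, upright in either slot of the stand, about 60 g. Origin on its axis, under the collar (on the stand's top); z up, y along the blade's width, x its thickness. Collar 18 (x) x 26 (y) x 6 mm; above it a flat square-cornered bow 10 mm thick, 34 mm wide, z = 6 to 44 mm, to be pinched across x. Same either way round. It has 1 mm of play in the slot.
- key_tip (a point): Tip of the square key's blade, 30 mm below its origin on its axis, axes as the key's. Blade 5 mm thick (x), 14 mm wide (y), tapering to 6 mm wide over the last 8 mm.
- round_key: The other key, for another lock, in the other slot: same blade and collar, but a round disc bow 38 mm across, 10 mm thick. It stays there. Origin and axes as for the square key.
- key_stand: Fixed wooden block 50 (x) x 130 (y) x 42 mm high, with two upright slots 7 x 16 mm, 34 mm deep, at y = +32 and -32 mm along its own y axis, their long sides along y. Origin at the centre of its underside.
- spares_box: Fixed grey steel box 120 (x) x 165 (y) x 55 mm high, with an aluminium lock case 76 x 76 mm and 36 mm high on the middle of its top. Origin at the centre of its underside, z up. The bolt sticks out of the lock case towards the box's +y, under a small steel keeper bridge 28 mm high.
- lock_mouth (a point): Centre of the lock's mouth, on the vertical axis of the brass plug, level with its top, 91 mm above the desk; axes as the box's. Key slot in the plug: 6.6 x 15.6 mm, 30.5 mm deep, 3 mm funnel at the mouth, at rest long along the box's y. A flush steel ring 66 mm across surrounds it. With the key home, the key's origin lies here within 1 mm.
- slot_floor (a point): Bottom of the key slot, 30.5 mm below the mouth. Two sticky pins jut 3 to 5 mm into the slot, from its +y end 12 mm and its -y end 21 mm below the mouth. Each gives way to the blade's tapered tip under a push of 5 to 20 N, more easily if the key is rocked a little (1 mm, 0.06 rad), and stays pushed back: no springs.
- plug (a joint): Angle of the lock plug about the vertical axis through the mouth, rad: 0 at rest, growing clockwise seen from above to a stop at 1.57. A spring always drives it back to 0 (0.06 N m at rest, 0.14 N m at the stop). The key has about 0.1 rad of play in the slot.
- bolt (a joint): How far the bolt is drawn back out of the keeper, m: 0 at rest, 0.011 m per rad of the plug, 0.017 when the plug is fully turned.
- tin: Bystander: round metal parts tin 47 mm across, 21 mm high, on the thin blue mat. Origin at the centre of its underside.
- spool: Bystander: solder spool 50 mm across, 38 mm high, on the desk. Origin at the centre of its underside.

How it is judged:
By the outcome, as a careful person would: the job done as asked, in the order asked, and still so for the second after the job is handed in, while the arm keeps its last pose, push and grip.
It also fails if it takes over 45 s, if anything falls off the work surface, if the arm or the gripper's body presses on something with over 40 N, if the wrist force passes 120 N, or if a joint passes its speed limit or range.

## Working session

There is one attempt and no reset: what is moved stays moved. The work goes in short steps, Python scripts to look and compute and a tool call to move; the robot and the scene stay as the last step left them, time stands still between calls to the robot, and variables do not carry over. Pictures are saved under pics/ and viewed, at most 10 in all, crops included, and the job is handed in when it is done.

Besides the shell and the picture viewer there is one more tool, called after "Call:" by a JSON object that holds its "api" and its "payload", one argument or row to a line. move_arm: Moves the arm, as the interface text tells. Its arguments: {"type":"object","properties":{"motion":{"type":"array","items":{"type":"array","items":{"type":"number"}}},"grip_force":{"type":"number"}},"required":["motion"]}

```bash
mkdir -p pics; python3 - <<'E'
from rig import sensors, grab_frame, camera_params
import cv2, numpy as np
s=sensors.sense(); print(s)
for n in("top","side"):
    p,d=grab_frame(n); c=camera_params(n)
    np.savez(f"pics/{n}0.npz",p=p,d=d,K=c["camera_matrix"],T=c["world_from_camera"])
    cv2.imwrite(f"pics/{n}0.png",cv2.cvtColor(p,cv2.COLOR_RGB2BGR)); print(n,c)
E
```

```text
{'clock': 0.0, 'qpos': array([-1.33642788e+00,  3.53677899e-01,  1.63414606e+00, -4.29563274e-06,
        1.15520575e+00, -2.41031593e-03]), 'qvel': array([ 0.0008116 ,  0.00039924, -0.00209935,  0.00101123, -0.00071792,
       -0.0008341 ]), 'joint_efforts': array([-1.77004971e-03, -6.05254698e+01, -3.42070842e+01, -1.23486579e-04,
        9.04038985e-03,  2.19138542e-05]), 'eef_pos': array([ 146.48709597, -607.08962752,  230.53800503]), 'tcp_rot': array([-3.14015559e+00,  4.63718694e-07,  2.36780499e-01]), 'contact_force': array([0.18261876, 0.70796641, 0.78786954]), 'wrist_torque': array([-0.01787695,  0.00199934, -0.01783932]), 'grasp_force': 0.0, 'opening': 1.0003982463952983}
top {'camera_matrix': array([[510.76434352,   0.        , 283.89100225],
       [  0.        , 510.76434352, 210.70067002],
       [  0.        ,   0.        ,   1.        ]]), 'world_from_camera': array([[ 9.31543001e-03, -9.82146801e-01,  1.87885296e-01,
         3.38231972e+02],
       [-9.99821742e-01, -1.22341471e-02, -1.43808964e-02,
        -2.85302492e+02],
       [ 1.64227677e-02, -1.87717840e-01, -9.82085691e-01,
         9.72772004e+02],
       [ 0.00000000e+00,  0.00000000e+00,  0.00000000e+00,
         1.00000000e+00]])}
side {'camera_matrix': array([[448.95994628,   0.        , 276.07468341],
       [  0.        , 448.95994628, 213.74663783],
       [  0.        ,   0.        ,   1.        ]]), 'world_from_camera': array([[ 9.97594927e-01, -4.72572555e-02,  5.07061393e-02,
         4.60763937e+02],
       [-6.80108426e-02, -5.26207338e-01,  8.47632210e-01,
        -1.02608463e+03],
       [-1.33748293e-02, -8.49042160e-01, -5.28155777e-01,
         5.44058894e+02],
       [ 0.00000000e+00,  0.00000000e+00,  0.00000000e+00,
         1.00000000e+00]])}
```

View pics/top0.png

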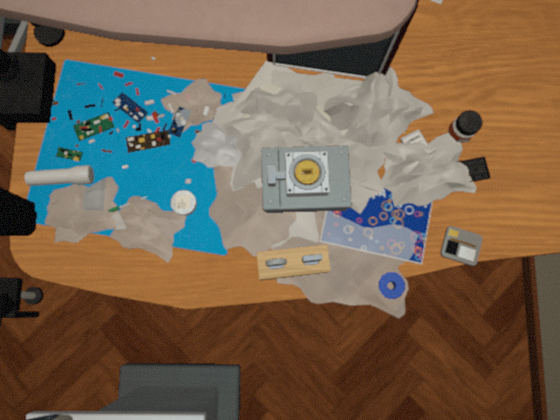

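View pics/side0.png

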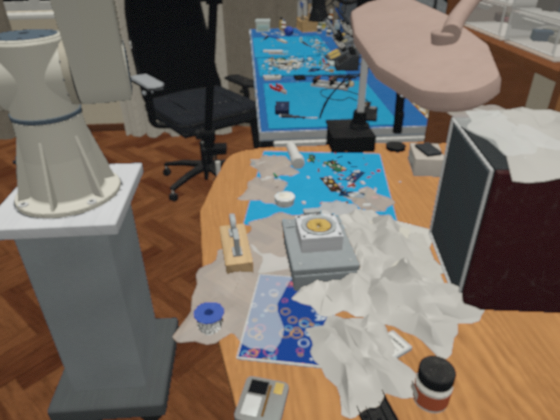

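The top view shows the box at about (305,178) with the brass plug at (308,172), the stand at (293,262) with keys at (276,262) and (312,258), the tin at (183,202) and the spool at (391,285). The side view shows the stand at (237,245) and the plug at (319,226). Next I'll enlarge the stand and the lock.

```bash
cat > h.py <<'E'
import numpy as np, cv2
from rig import grab_frame, camera_params
def load(n):
    z=np.load(f"pics/{n}0.npz"); return z["p"],z["d"],z["K"],z["T"]
def ray(n,uv,z):
    c=camera_params(n);K,T=c["camera_matrix"],c["world_from_camera"]
    uv=np.atleast_2d(uv).astype(float)
    d=np.c_[(uv-K[:2,2])/K[0,0],np.ones(len(uv))]@T[:3,:3].T
    return T[:3,3]+d*((z-T[2,3])/d[:,2:])
def cloud(d,K,T):
    v,u=np.mgrid[:420,:560]
    P=np.stack([(u-K[0,2])/K[0,0]*d,(v-K[1,2])/K[1,1]*d,d],-1)
    return P@T[:3,:3].T+T[:3,3]
E
python3 - <<'E'
from h import *
t=load("top")[0]; s=load("side")[0]
a=cv2.resize(t[140:285,245:365],None,fx=4,fy=4,interpolation=cv2.INTER_CUBIC)
b=cv2.resize(s[205:285,210:360][:, :80],None,fx=4,fy=4,interpolation=cv2.INTER_CUBIC)
im=np.zeros((580,800,3),np.uint8); im[:580,:480]=a; im[:320,480:800]=b
cv2.imwrite("pics/crop1.png",im[...,::-1])
for n in("top","side"):
    p,d,K,T=load(n); P=cloud(d,K,T)
    # heights > in stand and box areas, plane fits by z bands
    for lo,hi,nm in((37,47,"stand top"),(50,60,"box top"),(86,96,"lock top"),(75,89,"bow")):
        m=(P[...,2]>lo)&(P[...,2]<hi)&(d>0)&(abs(P[...,0]-320)<170)&(abs(P[...,1]+330)<130)
        k,l,st,c=cv2.connectedComponentsWithStats(m.astype(np.uint8))
        for i in range(1,k):
            if st[i,4]>15:
                q=P[l==i]; r=cv2.minAreaRect(q[:,:2].astype(np.float32)); print(n,nm,st[i],q.mean(0).round(1),np.round(r[0],1),np.round(r[1],1),round(r[2],1))
E
```

```text
top stand top [ 256  244   74   35 1625] [ 422.2 -315.5   42. ] [ 422.8 -316. ] [ 50.3 130. ] 6.9
top lock top [309 254  12   6  26] [ 427.3 -353.1   87.2] [ 427.8 -352.5] [18.1  7.4] 65.8
top bow [302 254  20   8 120] [ 426.2 -347.1   85.1] [ 426.5 -347.6] [10.  33.9] 6.3
top bow [266 258  19   8 113] [ 418.7 -283.8   82.4] [ 418.9 -283.7] [10.1 32.2] 6.6
side stand top [220 223  34  44 864] [ 424.4 -328.    41.4] [ 423.9 -317.4] [ 50.2 135.8] 6.8
side box top [235 248   6   6  25] [ 429.1 -364.4   55.9] [ 428.9 -364.6] [9.4 6.9] 12.5
side bow [230 213   6  12  57] [ 420.5 -292.5   81.1] [ 420.3 -289.2] [10.1 29.3] 8.0
side bow [233 228   7  15  82] [ 427.8 -354.    83.6] [ 427.5 -349.8] [ 9.7 35.3] 6.4
```

View pics/crop1.png

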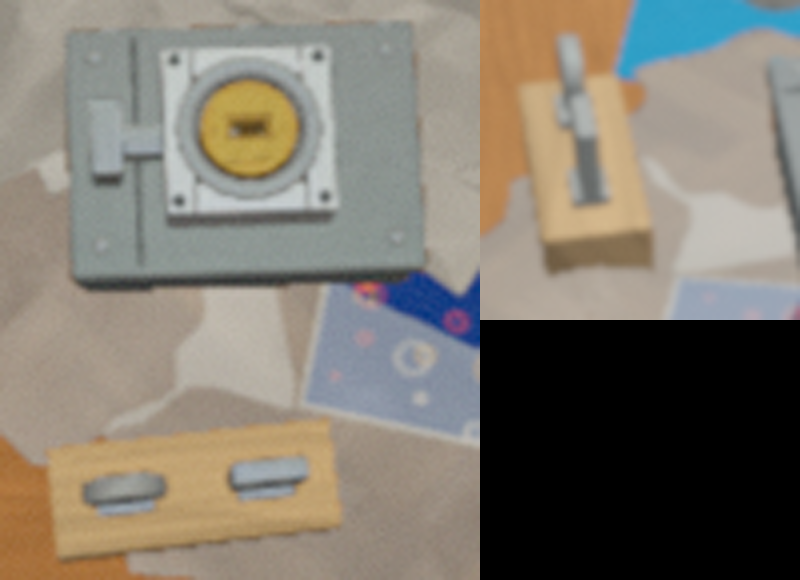

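The crop shows the square-bow key in the stand's right-hand slot (world y about -348). The round key is in the left slot, and the plug slot lies along the box's y. Next I'll measure the box and check clearance to the overhanging lamp.

```bash
python3 - <<'E'
from h import *
for n in("top","side"):
    p,d,K,T=load(n); P=cloud(d,K,T); hsv=cv2.cvtColor(p,cv2.COLOR_RGB2HSV)
    for lo,hi,nm in((50,60,"box top"),(86,96,"lock top"),(78,86,"keeper")):
        m=(P[...,2]>lo)&(P[...,2]<hi)&(d>0)&(abs(P[...,0]-580)<120)&(abs(P[...,1]+330)<130)
        k,l,st,c=cv2.connectedComponentsWithStats(m.astype(np.uint8))
        for i in range(1,k):
            if st[i,4]>25:
                q=P[l==i]; r=cv2.minAreaRect(q[:,:2].astype(np.float32)); print(n,nm,st[i],q.mean(0).round(1),np.round(r[0],1),np.round(r[1],1),round(r[2],1))
    # brass plug by colour
    sub=np.zeros((420,560),bool)
    if n=="top": sub[140:210,270:345]=1
    else: sub[205:250,290:350]=1
    m=((hsv[...,0]>15)&(hsv[...,0]<32)&(hsv[...,1]>110)&sub).astype(np.uint8)
    cs,_=cv2.findContours(m,cv2.RETR_EXTERNAL,cv2.CHAIN_APPROX_NONE); c=max(cs,key=cv2.contourArea)
    e=cv2.fitEllipse(c); w=ray(n,c.reshape(-1,2),91); (x,y),rr=cv2.minEnclosingCircle(w[:,:2].astype(np.float32))
    print(n,"plug",e, ray(n,e[0],91), (x,y,rr))
p,d,K,T=load("top");P=cloud(d,K,T)
m=(P[...,2]>150)&(d>0)
q=P[m]; q=q[(q[:,0]<1100)&(abs(q[:,1]+330)<300)&(q[:,0]>300)]; print("high", len(q)); 
for a in range(500,900,50):
    s=q[(q[:,0]>=a)&(q[:,0]<a+50)]
    if len(s): print(a,len(s),s.min(0).round(),s.max(0).round())
E
```

```text
top box top [ 261  145   91   65 3390] [ 573.9 -340.8   54.8] [ 579.6 -338. ] [121.1 165.2] 2.6
top lock top [ 285  151   44   43 1553] [ 578.6 -337.6   89.4] [ 579.1 -338. ] [76.6 76. ] 2.8
top keeper [267 165   8  19 143] [ 576.1 -273.7   82.4] [ 575.9 -273.6] [33.4 12.6] 0.8
top keeper [286 188  25   7  33] [ 541.8 -321.4   82.7] [ 545.2 -323.1] [ 9.7 42.9] 2.9
top plug ((306.8231506347656, 171.77618408203125), (23.2651424407959, 23.463621139526367), 64.03314971923828) [[ 578.17942932 -338.49667135   91.        ]] (578.3734741210938, -338.521484375, 22.244400024414062)
side box top [ 282  215   79   57 1922] [ 575.  -373.8   54.2] [ 580.2 -340.9] [119.9 166.9] 2.6
side lock top [296 213  48  26 897] [ 579.9 -343.5   88.7] [ 580.2 -339.5] [75.9 78.5] 2.7
side keeper [304 208  18   6  89] [ 577.  -276.9   81.5] [ 577.1 -276.3] [33.3 17. ] 2.2
side keeper [296 220  48  23 186] [ 576.1 -371.3   82.1] [ 565.1 -362.7] [ 50.8 100.9] 51.6
side plug ((318.50567626953125, 224.92007446289062), (10.442500114440918, 22.080215454101562), 92.49546813964844) [[ 579.10993853 -344.61737611   91.        ]] (578.683349609375, -344.5125732421875, 20.300594329833984)
high 16706
650 7790 [ 669. -437.  340.] [700. -30. 384.]
700 7088 [ 700. -466.  342.] [741. -30. 388.]
750 353 [ 792. -531.  150.] [ 800. -447.  272.]
800 32 [ 800. -533.  167.] [ 808. -488.  275.]
```

The manual's scale: shifts go in shares of 600 mm and turns go in shares of 90 degrees. Converting my numbers, 0.333 m / 0.6 = 0.555, -0.187 m / 0.6 = -0.3117, -1.44 rad / 1.5708 = -0.9167.

Call:
{"api": "move_arm", "payload": {
  "motion": [
    [0,0,-0.1146,0.07,-0.0383,0.0167,0.04],
    [0,0,-0.2292,0.1383,-0.0783,0.0333,0.04],
    [0,0,-0.3438,0.2083,-0.1167,0.05,0.04],
    [0,0,-0.4584,0.2783,-0.155,0.0667,0.04],
    [0,0,-0.573,0.3467,-0.195,0.0833,0.04],
    [0,0,-0.6875,0.4167,-0.2333,0.1,0.04],
    [0,0,-0.8021,0.4867,-0.2717,0.1167,0.04],
    [0,0,-0.9167,0.555,-0.3117,0.1333,0.04]
  ],
  "grip_force": 60
}}

```text
clock: 1.1
eef_pos: [427.4, -346.5, 150.8]
tcp_rot: [-3.141, -0.0, 1.683]
contact_force: [-0.2, -0.0, -0.1]
opening: 0.467
grasp_force: 0.0
```

```bash
cat > go.py <<'E'
# usage: go.py x y z yaw -> shift/turn in tool axes from the measured pose
import sys, numpy as np
from scipy.spatial.transform import Rotation as R
from rig import sensors
s=sensors.sense(); x,y,z,w=map(float,sys.argv[1:5])
A=R.from_euler('xyz',s['tcp_rot']); B=R.from_euler('xyz',[np.pi,0,w])
print(s['clock'],'pos',s['eef_pos'].round(2),'rot',s['tcp_rot'].round(4),'F',s['contact_force'].round(1),'M',s['wrist_torque'].round(2),'open',round(s['opening']*85.4,1),'gf',round(s['grasp_force'],1),'q6',s['qpos'][5].round(2),'qd',abs(s['qvel']).max().round(2))
print('turn',(A.inv()*B).as_rotvec().round(4),'shift mm',A.inv().apply(np.array([x,y,z])-s['eef_pos']).round(2))
E
python3 go.py 426.8 -348 150 1.691
```

```text
1.1 pos [ 427.41 -346.46  150.82] rot [-3.1415e+00 -1.0000e-04  1.6827e+00] F [-0.2 -0.  -0.1] M [-0.05 -0.02 -0.03] open 39.9 gf 0.0 q6 -0.8 qd 0.74
turn [-0.0001 -0.0001 -0.0083] shift mm [-1.46 -0.78  0.82]
```

Converted, 0.098 m / 0.6 = 0.1633, 0.088 m / 0.6 = 0.1467, -0.014 rad / 1.5708 = -0.0089.

Call:
{"api": "move_arm", "payload": {
  "motion": [
    [0,0,-0.0089,0,0,0.0333,0.04],
    [0,0,-0.0089,0,0,0.075,0.04],
    [0,0,-0.0089,0,0,0.1167,0.04],
    [0,0,-0.0089,0,0,0.1467,0.04],
    [0,0,-0.0089,0,0,0.1633,0.04],
    [0,0,-0.0089,0,0,0.1633,0.04],
    [0,0,-0.0089,0,0,0.1633,0.04]
  ]
}}

```text
clock: 1.98
eef_pos: [426.8, -348.0, 53.9]
tcp_rot: [3.141, 0.001, 1.691]
contact_force: [-0.4, -0.3, -0.2]
opening: 0.467
grasp_force: 0.0
```

```bash
python3 go.py 426.8 -348 53 1.691; python3 - <<'E'
from h import *
p,d=grab_frame("side"); q,e=grab_frame("top")
a=cv2.resize(p[150:290,180:320],None,fx=4,fy=4); b=cv2.resize(q[220:290,240:300+40],None,fx=2.4,fy=2.4)
im=np.zeros((560,800,3),np.uint8); im[:,:560]=a; im[:b.shape[0],560:800]=b
cv2.imwrite("pics/g1.png",im[...,::-1])
E
```

```text
1.975 pos [ 426.84 -348.03   53.91] rot [3.1409e+00 7.0000e-04 1.6907e+00] F [-0.4 -0.3 -0.2] M [-0.03 -0.04 -0.02] open 39.9 gf 0.0 q6 -0.81 qd 0.0
turn [ 0.0007  0.0007 -0.0003] shift mm [ 0.04 -0.04  0.91]
```

View pics/g1.png

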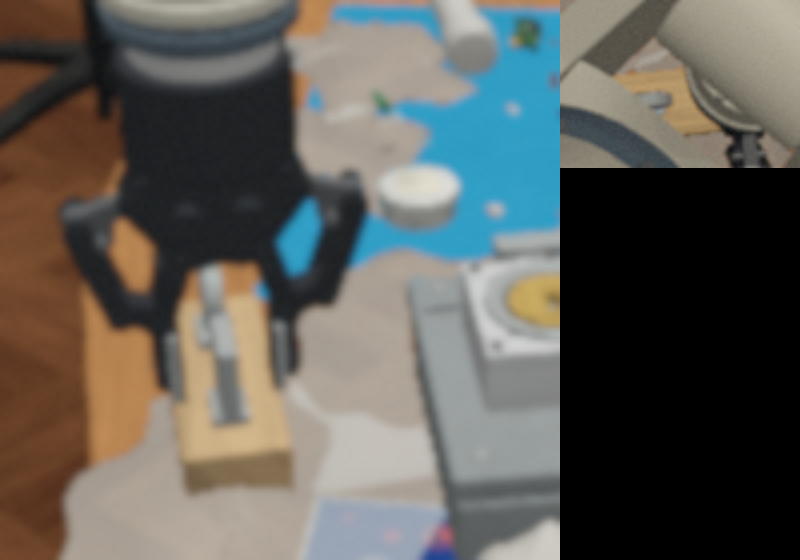

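The side crop shows the open fingers at (172,365) and (283,355), straddling the square bow at (226,365). The TCP is within 0.1 mm sideways and turned correctly, so I'll close.

Call:
{"api": "move_arm", "payload": {
  "motion": [
    [0,0,0,0,0,0,0.02],
    [0,0,0,0,0,0,0.0],
    [0,0,0,0,0,0,0.0],
    [0,0,0,0,0,0,0.0],
    [0,0,0,0,0,0,0.0]
  ],
  "grip_force": 80
}}

```text
clock: 2.7
eef_pos: [426.7, -347.8, 53.8]
tcp_rot: [3.141, 0.0, 1.691]
contact_force: [-1.1, 0.5, 6.0]
opening: 0.098
grasp_force: 78.1
```

```bash
python3 go.py 426.8 -348 53 1.691
```

```text
2.7 pos [ 426.69 -347.83   53.79] rot [3.1411e+00 4.0000e-04 1.6908e+00] F [-1.1  0.5  6. ] M [0.14 0.1  0.04] open 8.4 gf 78.1 q6 -0.81 qd 0.0
turn [ 0.0004  0.0004 -0.0002] shift mm [-0.18  0.09  0.79]
```

Converted, -0.111 m / 0.6 = -0.185, -0.105 m / 0.6 = -0.175.

Call:
{"api": "move_arm", "payload": {
  "motion": [
    [0,0,0,0,0,0,0.0],
    [0,0,0,0,0,-0.01,0.0],
    [0,0,0,0,0,-0.03,0.0],
    [0,0,0,0,0,-0.06,0.0],
    [0,0,0,0,0,-0.1,0.0],
    [0,0,0,0,0,-0.1417,0.0],
    [0,0,0,0,0,-0.175,0.0],
    [0,0,0,0,0,-0.185,0.0]
  ],
  "grip_force": 110
}}

```text
clock: 3.7
eef_pos: [427.2, -348.2, 166.5]
tcp_rot: [3.139, 0.002, 1.691]
contact_force: [-0.6, 0.4, -0.6]
opening: 0.097
grasp_force: 107.2
```

```bash
python3 go.py 579.2 -338.5 165 1.618
```

```text
3.7 pos [ 427.15 -348.25  166.55] rot [3.1394e+00 2.3000e-03 1.6908e+00] F [-0.6  0.4 -0.6] M [ 0.03 -0.01 -0.  ] open 8.3 gf 107.2 q6 -0.81 qd 0.08
turn [0.0022 0.0022 0.0728] shift mm [ -8.53 152.12   1.9 ]
```

Converted, 0.152 m / 0.6 = 0.2533, -0.0085 m / 0.6 = -0.0142, 0.073 rad / 1.5708 = 0.0465.

Call:
{"api": "move_arm", "payload": {
  "motion": [
    [0,0,0.0064,-0.0017,0.0333,0,0.0],
    [0,0,0.0127,-0.005,0.0833,0,0.0],
    [0,0,0.0255,-0.0083,0.1417,0,0.0],
    [0,0,0.0382,-0.0117,0.2,0,0.0],
    [0,0,0.0465,-0.0133,0.2367,0,0.0],
    [0,0,0.0465,-0.0142,0.2533,0,0.0],
    [0,0,0.0465,-0.0142,0.2533,0.0167,0.0],
    [0,0,0.0465,-0.0142,0.2533,0.025,0.0]
  ]
}}

```text
clock: 4.7
eef_pos: [577.1, -337.5, 147.8]
tcp_rot: [-3.14, -0.001, 1.618]
contact_force: [-0.2, -0.1, -0.6]
opening: 0.096
grasp_force: 107.3
```

```bash
python3 go.py 579.0 -338.4 143 1.618; python3 - <<'E'
from h import *
p,d=grab_frame("side"); q,e=grab_frame("top")
a=cv2.resize(p[130:270,250:380],None,fx=4,fy=4,interpolation=cv2.INTER_CUBIC); b=cv2.resize(q[140:220,260:350],None,fx=3,fy=3)
im=np.zeros((560,800,3),np.uint8); im[:,:520]=a; im[:b.shape[0],520:790]=b
cv2.imwrite("pics/g2.png",im[...,::-1])
E
```

```text
4.7 pos [ 577.11 -337.51  147.82] rot [-3.1396e+00 -1.2000e-03  1.6177e+00] F [-0.2 -0.1 -0.6] M [ 0.   -0.05  0.01] open 8.2 gf 107.3 q6 -0.58 qd 0.07
turn [-0.002  -0.0012 -0.0003] shift mm [-0.98  1.86  4.82]
```

View pics/g2.png

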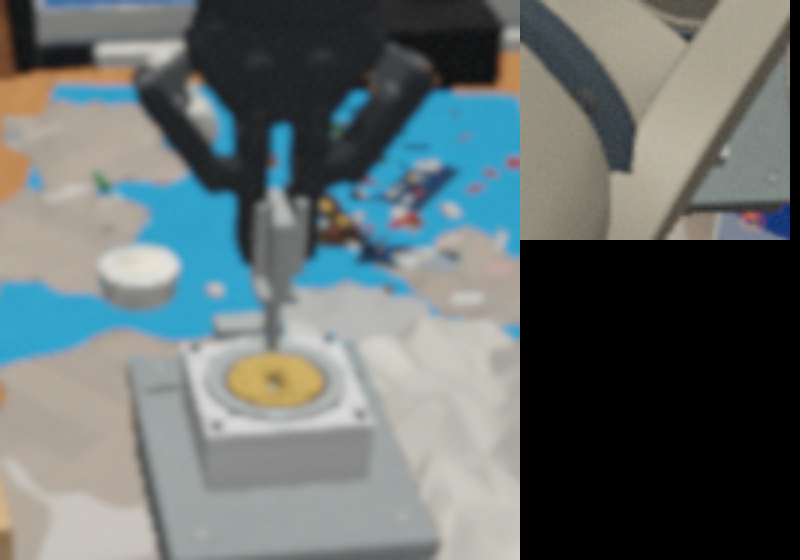

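The side crop shows the key held upright, with its tip at about (270,348) just above the plug slot at (274,380). I'll let it settle, then compare tip and slot numerically.

Call:
{"api": "move_arm", "payload": {
  "motion": [
    [0,0,0,0,0,0,0.0],
    [0,0,0,0,0,0,0.0],
    [0,0,0,0,0,0,0.0]
  ]
}}

```text
clock: 5.18
eef_pos: [578.4, -338.0, 149.6]
tcp_rot: [3.141, 0.0, 1.618]
contact_force: [-0.6, -0.0, -0.4]
opening: 0.099
grasp_force: 107.3
```

```bash
python3 go.py 579.0 -338.4 143 1.618; python3 - <<'E'
from h import *
from rig import sensors
p,d=grab_frame("side"); g=cv2.cvtColor(p,cv2.COLOR_RGB2GRAY)
x,y,z=sensors.sense()['eef_pos']
c=camera_params("side");K,T=c["camera_matrix"],c["world_from_camera"]
def pr(P):
    q=np.linalg.inv(T)@np.r_[P,1]; return (K@q[:3]/q[2])[:2]
print("pred tip",pr([x,y,z-41.8]),"pred mouth",pr([579,-338.4,91]))
cv2.imwrite("pics/g3.png",cv2.resize(p[195:240,290:350],None,fx=12,fy=12,interpolation=cv2.INTER_CUBIC)[...,::-1])
E
```

```text
5.175 pos [ 578.41 -338.05  149.65] rot [3.1412e+00 3.0000e-04 1.6176e+00] F [-0.6 -0.  -0.4] M [ 0.02 -0.02  0.01] open 8.5 gf 107.3 q6 -0.58 qd 0.0
turn [ 0.0004  0.0003 -0.0004] shift mm [-0.38  0.57  6.65]
pred tip [317.92054251 215.29191303] pred mouth [317.94727614 223.07831108]
```

View pics/g3.png

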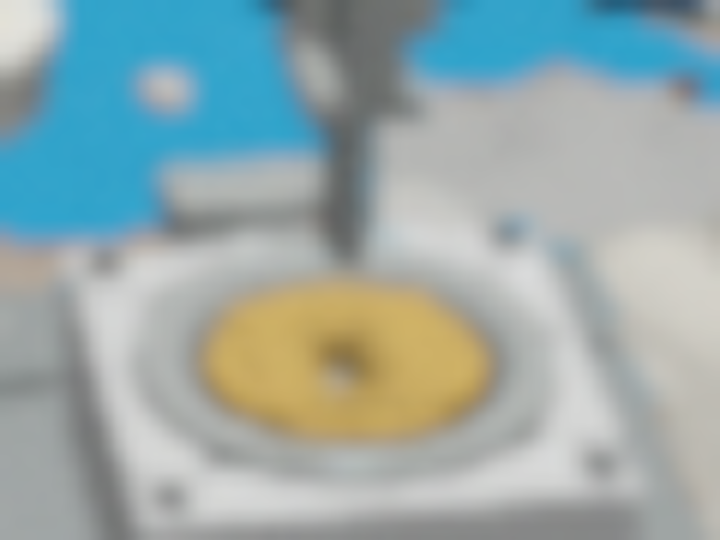

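Converted, 0.022 m / 0.6 = 0.0367, 0.021 m / 0.6 = 0.035.

Call:
{"api": "move_arm", "payload": {
  "motion": [
    [0,0,0,-0.0005,0.0007,0.01,0.0],
    [0,0,0,-0.0005,0.0007,0.02,0.0],
    [0,0,0,-0.0005,0.0007,0.025,0.0],
    [0,0,0,-0.0005,0.0007,0.0283,0.0],
    [0,0,0,-0.0005,0.0007,0.0317,0.0],
    [0,0,0,-0.0005,0.0007,0.035,0.0],
    [0,0,0,-0.0005,0.0007,0.0367,0.0],
    [0,0,0,-0.0005,0.0007,0.0367,0.0]
  ]
}}

```text
clock: 6.22
eef_pos: [578.8, -338.2, 127.2]
tcp_rot: [-3.142, -0.0, 1.618]
contact_force: [0.5, -0.3, -1.0]
opening: 0.099
grasp_force: 107.3
```

```bash
python3 go.py 578.8 -338.4 102.8 1.618
```

```text
6.225 pos [ 578.78 -338.17  127.25] rot [-3.1416 -0.      1.6178] F [ 0.5 -0.3 -1. ] M [ 0.01  0.06 -0.04] open 8.4 gf 107.3 q6 -0.58 qd 0.0
turn [-0.     -0.     -0.0002] shift mm [-2.400e-01  1.000e-02  2.445e+01]
```

Converted, 0.01 m / 0.6 = 0.0167, 0.009 m / 0.6 = 0.015.

Call:
{"api": "move_arm", "payload": {
  "motion": [
    [0,0,0,0,0,0.0033,0.0],
    [0,0,0,0,0,0.0067,0.0],
    [0,0,0,0,0,0.01,0.0],
    [0,0,0,0,0,0.0117,0.0],
    [0,0,0,0,0,0.0133,0.0],
    [0,0,0,0,0,0.015,0.0],
    [0,0,0,0,0,0.0167,0.0],
    [0,0,0,0,0,0.0167,0.0]
  ]
}}

```text
clock: 7.22
eef_pos: [578.9, -338.4, 117.4]
tcp_rot: [3.141, 0.0, 1.618]
contact_force: [-0.5, -1.2, -0.6]
opening: 0.101
grasp_force: 107.3
```

```bash
python3 go.py 578.8 -338.4 102.8 1.618
```

```text
7.225 pos [ 578.93 -338.37  117.35] rot [3.1413e+00 4.0000e-04 1.6178e+00] F [-0.5 -1.2 -0.6] M [-0.18 -0.02 -0.  ] open 8.6 gf 107.3 q6 -0.58 qd 0.0
turn [ 0.0003  0.0004 -0.0002] shift mm [-0.02 -0.13 14.55]
```

Converted, 0.006 m / 0.6 = 0.01, 0.005 m / 0.6 = 0.0083.

Call:
{"api": "move_arm", "payload": {
  "motion": [
    [0,0,0,0,0,0.0017,0.0],
    [0,0,0,0,0,0.0033,0.0],
    [0,0,0,0,0,0.005,0.0],
    [0,0,0,0,0,0.0067,0.0],
    [0,0,0,0,0,0.0083,0.0],
    [0,0,0,0,0,0.01,0.0]
  ]
}}

```text
clock: 7.98
eef_pos: [579.4, -338.8, 111.9]
tcp_rot: [3.14, 0.001, 1.618]
contact_force: [1.2, -3.4, 3.8]
opening: 0.101
grasp_force: 107.6
```

```bash
python3 go.py 578.8 -338.4 102.8 1.618
```

```text
7.975 pos [ 579.45 -338.75  111.9 ] rot [3.1401e+00 1.2000e-03 1.6178e+00] F [ 1.2 -3.4  3.8] M [-0.69 -0.22 -0.03] open 8.6 gf 107.6 q6 -0.58 qd 0.02
turn [ 0.0015  0.0012 -0.0002] shift mm [ 0.39 -0.64  9.1 ]
```

Converted, 0.004 m / 0.6 = 0.0067, 0.001 m / 0.6 = 0.0017.

Call:
{"api": "move_arm", "payload": {
  "motion": [
    [0,0,0,0,0,0.0017,0.0],
    [0,0,0,0,0,0.0033,0.0],
    [0,0,0,0,0,0.005,0.0],
    [0,0,0,0,0,0.0067,0.0],
    [0,0,0,0,0,0.0067,0.0]
  ]
}}

```text
clock: 8.6
eef_pos: [578.6, -337.6, 106.8]
tcp_rot: [-3.141, -0.001, 1.618]
contact_force: [2.1, -1.3, 0.9]
opening: 0.097
grasp_force: 107.2
```

```bash
python3 go.py 578.8 -338.4 102.8 1.618
```

```text
8.6 pos [ 578.64 -337.62  106.85] rot [-3.1412e+00 -1.0000e-03  1.6177e+00] F [ 2.1 -1.3  0.9] M [-0.25 -0.35 -0.01] open 8.3 gf 107.2 q6 -0.58 qd 0.0
turn [-0.0004 -0.001  -0.0003] shift mm [-0.79  0.12  4.05]
```

Converted, 0.004 m / 0.6 = 0.0067, 0.001 m / 0.6 = 0.0017.

Call:
{"api": "move_arm", "payload": {
  "motion": [
    [0,0,0,0,0,0.0017,0.0],
    [0,0,0,0,0,0.0033,0.0],
    [0,0,0,0,0,0.005,0.0],
    [0,0,0,0,0,0.0067,0.0],
    [0,0,0,0,0,0.0067,0.0]
  ]
}}

```text
clock: 9.22
eef_pos: [578.5, -337.7, 102.9]
tcp_rot: [-3.141, -0.001, 1.618]
contact_force: [0.7, 0.8, 2.0]
opening: 0.1
grasp_force: 107.6
```

```bash
python3 go.py 578.8 -338.4 102.8 1.618
```

```text
9.225 pos [ 578.53 -337.72  102.89] rot [-3.1409e+00 -9.0000e-04  1.6178e+00] F [0.7 0.8 2. ] M [ 0.18 -0.17 -0.03] open 8.5 gf 107.6 q6 -0.58 qd 0.0
turn [-0.0007 -0.0009 -0.0002] shift mm [-0.7   0.23  0.09]
```

Converted, 0.002 m / 0.6 = 0.0033, 0.001 m / 0.6 = 0.0017.

Call:
{"api": "move_arm", "payload": {
  "motion": [
    [0,0,0,0,0,0.0008,0.0],
    [0,0,0,0,0,0.0017,0.0],
    [0,0,0,0,0,0.0025,0.0],
    [0,0,0,0,0,0.0033,0.0],
    [0,0,0,0,0,0.0033,0.0],
    [0,0,0,0,0,0.0033,0.0]
  ]
}}

```text
clock: 9.98
eef_pos: [578.6, -337.8, 102.8]
tcp_rot: [-3.141, -0.001, 1.618]
contact_force: [-3.5, 3.8, 17.0]
opening: 0.096
grasp_force: 109.9
```

```bash
python3 go.py 578.8 -338.4 102.8 1.618
```

```text
9.975 pos [ 578.65 -337.8   102.76] rot [-3.1414e+00 -6.0000e-04  1.6177e+00] F [-3.5  3.8 17. ] M [ 0.79  0.72 -0.01] open 8.2 gf 109.9 q6 -0.58 qd 0.0
turn [-0.0002 -0.0006 -0.0003] shift mm [-0.61  0.12 -0.04]
```

The key stopped hard at TCP z = 102.8, the predicted home height, with a 17 N push. I'll check visually that the collar is seated.

```bash
python3 - <<'E'
from h import *
p,d=grab_frame("side")
cv2.imwrite("pics/g4.png",cv2.resize(p[185:240,285:355],None,fx=10,fy=10,interpolation=cv2.INTER_CUBIC)[...,::-1])
E
```

```text
(no output)
```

View pics/g4.png

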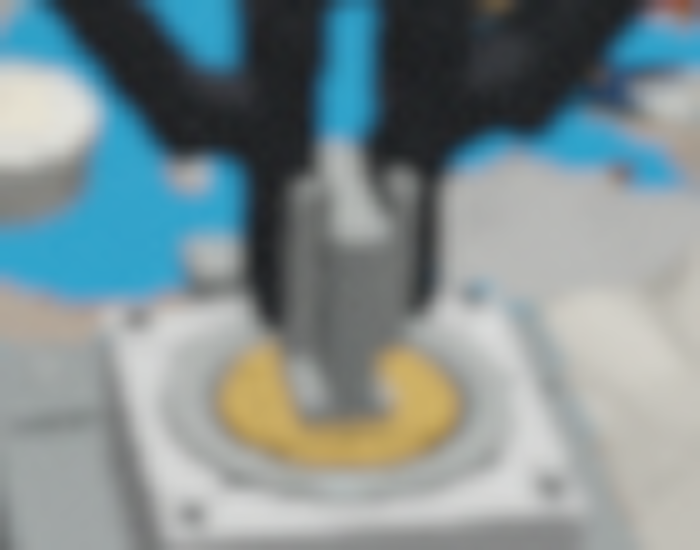

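The collar sits flush on the brass plug at about (340,410), so the key is fully home. Now I'll turn it clockwise (+tool z), keeping the push on.

Converted, 0.15 rad / 1.5708 = 0.0955.

Call:
{"api": "move_arm", "payload": {
  "motion": [
    [0,0,0.0318,0,0,0,0.0],
    [0,0,0.0955,0,0,0,0.0],
    [0,0,0.1592,0,0,0,0.0],
    [0,0,0.2228,0,0,0,0.0],
    [0,0,0.2865,0,0,0,0.0],
    [0,0,0.3501,0,0,0,0.0],
    [0,0,0.4138,0,0,0,0.0],
    [0,0,0.4456,0,0,0,0.0]
  ]
}}

```text
clock: 11.02
eef_pos: [579.5, -337.6, 102.8]
tcp_rot: [3.141, -0.001, 0.915]
contact_force: [-0.5, 5.2, 15.1]
opening: 0.1
grasp_force: 109.6
```

```bash
python3 go.py 578.8 -338.3 102.8 -0.08
```

```text
11.025 pos [ 579.46 -337.64  102.8 ] rot [ 3.1409e+00 -1.2000e-03  9.1550e-01] F [-0.5  5.2 15.1] M [0.93 0.17 0.08] open 8.5 gf 109.6 q6 0.12 qd 0.38
turn [ 0.     -0.0014  0.9955] shift mm [-0.92 -0.12  0.  ]
```

Converted, 0.9 rad / 1.5708 = 0.573.

Call:
{"api": "move_arm", "payload": {
  "motion": [
    [0,0,0.0637,0,0,0,0.0],
    [0,0,0.1401,0,0,0,0.0],
    [0,0,0.2165,0,0,0,0.0],
    [0,0,0.2928,0,0,0,0.0],
    [0,0,0.3692,0,0,0,0.0],
    [0,0,0.4456,0,0,0,0.0],
    [0,0,0.522,0,0,0,0.0],
    [0,0,0.573,0,0,0,0.0]
  ]
}}

```text
clock: 12.02
eef_pos: [580.1, -338.8, 102.8]
tcp_rot: [3.14, -0.003, 0.015]
contact_force: [2.1, -0.0, 10.8]
opening: 0.098
grasp_force: 108.9
```

Converted, 0.08 rad / 1.5708 = 0.0509.

Call:
{"api": "move_arm", "payload": {
  "motion": [
    [0,0,0.0191,0,0,0,0.0],
    [0,0,0.0382,0,0,0,0.0],
    [0,0,0.0509,0,0,0,0.0],
    [0,0,0.0509,0,0,0,0.0]
  ]
}}

```text
clock: 12.52
eef_pos: [580.1, -338.9, 102.8]
tcp_rot: [3.14, -0.003, -0.062]
contact_force: [1.1, 1.1, 11.2]
opening: 0.096
grasp_force: 108.9
```

```bash
python3 go.py 578.8 -338.3 102.8 -0.08
```

```text
12.525 pos [ 580.12 -338.88  102.85] rot [ 3.1401e+00 -2.9000e-03 -6.2200e-02] F [ 1.1  1.1 11.2] M [ 0.02 -0.28  0.15] open 8.2 gf 108.9 q6 1.1 qd 0.01
turn [ 0.0015 -0.003   0.0178] shift mm [-1.35 -0.5   0.04]
```

Converted, 0.04 rad / 1.5708 = 0.0255.

Call:
{"api": "move_arm", "payload": {
  "motion": [
    [0,0,0.0127,0,0,0,0.0],
    [0,0,0.0255,0,0,0,0.0],
    [0,0,0.0255,0,0,0,0.0]
  ]
}}

```text
clock: 12.9
eef_pos: [580.1, -338.9, 102.8]
tcp_rot: [3.14, -0.003, -0.102]
contact_force: [1.5, 0.3, 11.4]
opening: 0.098
grasp_force: 108.9
```

```bash
python3 go.py 578.8 -338.3 102.8 -0.1; python3 - <<'E'
from h import *
p,d=grab_frame("side"); q,e=grab_frame("top")
a=cv2.resize(p[185:240,285:355],None,fx=8,fy=8,interpolation=cv2.INTER_CUBIC); b=cv2.resize(q[145:215,258:298],None,fx=5,fy=5)
im=np.zeros((440,800,3),np.uint8); im[:,:560]=a; im[:350,580:780]=b
cv2.imwrite("pics/g5.png",im[...,::-1])
E
```

```text
12.9 pos [ 580.1  -338.92  102.8 ] rot [ 3.1402e+00 -2.9000e-03 -1.0220e-01] F [ 1.5  0.3 11.4] M [-0.02 -0.2   0.11] open 8.3 gf 108.9 q6 1.14 qd 0.01
turn [ 0.0014 -0.0029 -0.0022] shift mm [-1.35 -0.48 -0.01]
```

View pics/g5.png

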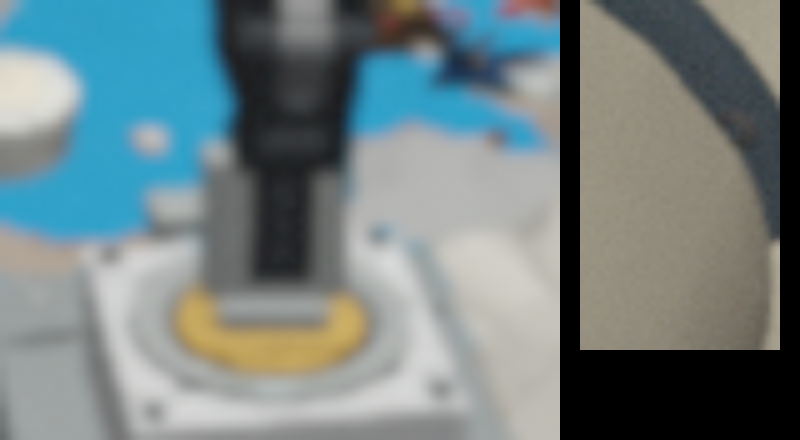

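The side crop shows the key turned a quarter turn, with the collar at (275,308) still flush on the plug. The wrist torque is still about the spring's value, so I'll turn a little further to feel for the stop.

Converted, 0.04 rad / 1.5708 = 0.0255.

Call:
{"api": "move_arm", "payload": {
  "motion": [
    [0,0,0.0127,0,0,0,0.0],
    [0,0,0.0255,0,0,0,0.0],
    [0,0,0.0255,0,0,0,0.0]
  ]
}}

```text
clock: 13.38
eef_pos: [580.1, -338.9, 102.8]
tcp_rot: [3.14, -0.003, -0.142]
contact_force: [1.1, -0.6, 11.1]
opening: 0.099
grasp_force: 109.0
```

```bash
python3 go.py 578.8 -338.3 102.8 -0.1
```

```text
13.375 pos [ 580.13 -338.88  102.83] rot [ 3.1403e+00 -3.0000e-03 -1.4190e-01] F [ 1.1 -0.6 11.1] M [ 0.01 -0.22  0.3 ] open 8.5 gf 109.0 q6 1.18 qd 0.01
turn [ 0.0014 -0.003  -0.0419] shift mm [-1.4  -0.39  0.02]
```

Converted, 0.01 rad / 1.5708 = 0.0064.

Call:
{"api": "move_arm", "payload": {
  "motion": [
    [0,0,0.0064,0,0,0,0.0],
    [0,0,0.0064,0,0,0,0.0],
    [0,0,0.0064,0,0,0,0.0],
    [0,0,0.0064,0,0,0,0.0]
  ]
}}

```text
clock: 13.88
eef_pos: [580.1, -338.9, 102.8]
tcp_rot: [3.14, -0.003, -0.151]
contact_force: [2.2, 0.1, 11.0]
opening: 0.103
grasp_force: 109.0
```

```bash
python3 - <<'E'
from rig import sensors, order
s=sensors.sense(); print(s['eef_pos'],s['tcp_rot'],s['contact_force'],s['wrist_torque'],s['grasp_force'])
if s['wrist_torque'][2]>0.2: print(order.sign_off())
E
```

```text
[ 580.12685248 -338.8931172   102.83764182] [ 3.14026589e+00 -3.03112086e-03 -1.51484544e-01] [ 2.24964572  0.14404305 11.03244726] [ 0.00824439 -0.23373587  0.38125668] 109.00390148162842
the job is handed in; nothing more can be done
None
```

The square key is fully home, turned clockwise to the plug's stop and still gripped, and the job is handed in at about 14 s; I judged the bolt drawn from the wrist torque (up to 0.38 N m) and the turn angle, since the gripper hid the keeper from both cameras.

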